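# Clamp the bench pin in its holder

## Task

Fit the wooden bench pin for work: swing the red lever up past half-way, push the pin fully home into its holder, then, with the lever still raised, wind the clamp bolt clockwise by it until the bolt is snug and stops turning, and finally fold the lever down until it is fully closed. Leave the other tools on the bench where they are.

Things in the scene. Friction and masses are not known exactly. Their poses are not given: they have to be found in the camera images.
- holder: Grey and steel bench-pin holder bolted to the bench. Origin on the bench surface right below the vertical clamp-bolt axis; x points level into the slot (away from the pin's nose), z up. Foot plate 130 (x) x 110 (y) x 10 mm. Roof over the slot 84 mm wide (y), from x = -45 to +50 mm, its top at 104 mm; round boss of radius 18 mm on it to 112 mm. It does not move.
- slot_mouth (a point): Middle of the slot's front opening in the holder (x = -45 mm, 80 mm up; axes as the holder). The slot is 53 mm wide, 20 mm high, its floor 70 mm above the bench; it runs 80 mm along x to a back stop. The floor sticks out 21 mm in front as a lip.
- pin_nose (a point): Middle of the pin's front end, half-way up. The pin: loose beech board 130 x 50 x 18 mm, about 90 g, lying in the slot, underside at 70 mm, nose out towards the holder's -x. A V 20 mm wide, 40 deep in the nose leaves a flat prong end 14 mm wide each side. Own x runs into the slot. Fully home it is at x = -95 mm in the holder's frame; it starts 18 to 33 mm farther out. Slides with under 3 N.
- screw (a joint): Turn of the clamp bolt, rad, growing clockwise from above (tightening), 0 to 7.85 where it is snug and stops dead; starts at 0 to 4.2. Friction 0.12 N m, stays where left; sinks 4 mm a turn. The lever points from the bolt axis in the level direction 6.803 - joint rad, counter-clockwise from the holder's x axis (-1.047 when snug: back right).
- lever (a joint): Angle of the red lever above its closed position, rad: 0 closed (level), 1.25 fully raised. It starts nearly down, at 0.05 to 0.4. Stiff cam, friction 0.25 N m (about 4 N at 70 mm), stays where left. Folding it presses the clamp foot up to 1 mm down on the pin.
- lever_pivot (a point): Middle of the lever's cross pin, on the bolt axis, 136 mm above the bench at screw = 0, 131.5 mm when snug; turns with the bolt: its x axis is the level direction in which the lever points, z up. Round it a steel fork 30 mm across, below it a collar of 19 mm radius; the head reaches no more than 11 mm above this point.
- lever_tip (a point): Far end of the lever on its centre line, 104 mm from the pivot (the end is rounded and reaches 2 mm beyond). The lever is straight, 18 mm wide (22 at the end, 14 near the pivot) and 10 mm thick. Its x axis runs along the lever outwards, its z is the normal of its upper face.
- ball_vise: Bystander, fixed: engraver's ball vise, white bowl and steel ball 124 mm across and 138 mm high with brass pins on top. Origin under its centre.
- bur_block: Bystander: wooden block 110 x 75 x 45 mm with small burs standing in it, 78 mm high in all. Origin under its centre.
- file_jar: Bystander: black jar 62 mm across and 85 mm high with needle files standing in it, 162 mm high in all, behind the holder to one side. Origin under its centre.
- bench_light: Bystander, fixed: slim LED bench light behind the holder. Black foot 60 mm across, upright steel rod of radius 6 mm to 240 mm above the bench, then a black neck bending over along its own x to a small lamp head 85 mm away, 290 mm high in all. Origin under the rod.
- pan: Bystander: aluminium sweeps pan 100 x 130 x 18 mm on the bench under the pin's nose. Origin under its centre.
- brush: Bystander: bench brush lying flat, 180 mm long, 44 mm wide, 16 mm high. Long axis x, bristles towards +x; origin near the middle.
- graver: Bystander: graver with a wooden ball handle, lying, 125 mm long, 36 mm high at the handle. Origin under the handle, blade towards x.
- hammer: Bystander: small hammer lying on the bench, 200 mm long.
- loupe: Bystander: black eye loupe, 38 mm across, 27 mm high, with a steel case beside it. Origin under the lens.
There are look-alikes about, which are no part of the job. What is shaped like the part that bears pin_nose but green or purple is not meant.

How it is judged (in metres and radians):
On the way, in this order (a step that is already met when the one before it is completed fails the run):
1. the lever is raised (over 0.6 rad) and the pin is fully home in the slot (within 2.5 mm), the bolt not yet tight on it (below 6.5 rad) (x of pin_nose in the frame of holder above -0.0975 m and value of joint lever above 0.6 rad and value of joint screw below 6.5 rad), for 0.2 s.
2. the bolt is wound to snug (within 0.2 rad of its stop) with the lever still raised (over 0.5 rad) and the pin home (x of pin_nose in the frame of holder above -0.0975 m and value of joint screw above 7.65 rad and value of joint lever above 0.5 rad), for 0.2 s.
At the end, for the whole second after the job is handed in: The pin is home against the back stop (within 2.5 mm), the bolt is snug (within 0.2 rad of its stop) and still, and the lever is folded closed (within 0.08 rad) (x of pin_nose in the frame of holder above -0.0975 m and value of joint screw above 7.65 rad and value of joint lever below 0.08 rad and velocity of joint screw between -0.05 and 0.05 rad/s); the robot touches nothing.
It fails at once if a bystander is shifted by more than 25 mm (distance of any of bur_block, file_jar, pan, brush, graver, hammer, loupe from where it was at the start of the episode above 0.025 m).
It also fails if it takes over 69 s, if anything falls off the work surface, if the arm or the gripper's body presses on something with over 40 N, if the wrist force passes 120 N, or if a joint passes its speed limit or range.

## Robot

A 6-joint arm with a two-finger parallel gripper is mounted at the origin on the work surface. World frame = base frame: x ahead of the robot, y to its left, z up, the work surface at z = 0. Lengths are in m, angles in degrees, forces in N, time in s.
With the tool pointing down it reaches from about 0.325 to 0.75 m from the base axis. Payload 7.6 kg.
Tool frame: the origin (TCP) lies midway between the tips of the shut fingers; the grasp point (between the pads) lies 19 mm behind it (robot.pinch_z is the distance from the TCP to the grasp point, in m); z points along the fingers, y is the line along which they close (so a half turn about z gives the same grasp; the last joint's range is limited). The gripper opens to 85 mm and grips with 20 to 120 N. Pads are 22 mm wide; open, the fingers measure 114 mm over their backs; the gripper's body (76 mm by 85 mm) begins 54 mm behind the grasp point. The pads swing forward as they close: fully open they stand 13 mm farther back than shut.
Start: joints at [-70.147, 2.991, 80.254, -0, 96.75, -4.028], TCP at [0.213, -0.48, 0.231] pointing down, gripper open.
Joint ranges: [-166.34, 166.34], [-52.06, 124.39], [6.96, 135.62], [-60.46, 240.46], [14.63, 156.25], [-167.68, 167.68]. Speed limits (degrees/s): [147.25, 147.25, 172.46, 180, 180, 180].

## Interface

Orientations are given as [roll, pitch, yaw] about the fixed x, y, z axes, in that order (R = Rz(yaw) Ry(pitch) Rx(roll)).
In Python, from bench import robot gives the robot as it stands. The module is installed in compiled form; this text tells all that it offers.
- The arm moves only by the tool send_rows, never from a script. Its argument "targets" is a list of rows, each a list of 7 numbers: the shift along the world's x, y, z in cm, then the turn, a rotation vector about the world's x, y, z in degrees, then the finger opening in cm, from 0 to 8.54. A call has 1 to 20 rows; each row is the pose to reach, as a shift and turn from the pose commanded when the call began; what a row does not reach only later rows make up. A row lasts 1/10 s, in which the tool goes at most 50 mm and 8.59 degrees, less where a joint would pass 70% of its speed; a pose out of reach is approached as far as the arm can. A call with a gripper value outside its range is refused whole. The fingers move at their own pace and stop on an object; "force" is the grip in N (left out, the last holds). Time passes only in rows, so rows that repeat a pose let the fingers close. It gives the time, the measured TCP pose, the force, the opening and the grip force at its end, in the units of the state.
- robot.get_state(): the state, without advancing time (a new reading comes with each control period).
- robot.get_image(name): name is "scene" or "side" or "wrist"; returns a dict with "color" (420x560x3 uint8, blue, green, red), "intrinsics" (3x3 intrinsics, pixels), "dist" ([k1, k2, p1, p2, k3] as OpenCV has them; the pictures are not rectified), "R" (3x3) and "t" (3): a world point X has camera coordinates R X + t; the wrist camera has in their place "T_tool_cam" (4x4, takes a point from camera to tool coordinates, whose origin is the TCP and whose axes are the flange's). Camera axes: x right, y down, z forward; pixel columns grow to the right and rows downward; lengths in m; the calibration is good to about 2 mm. A picture is of the moment at which its call begins: read the wrist's pose just before it. There is no depth.
- robot.job_done(): hands the job in; it is judged then, once.
The state is a dict: "t": time; "qpos": joint angles; "qvel": joint speeds; "tau": joint torques, N m; "position": TCP position; "tcp_rot": TCP orientation; "force": force on the tool from outside, world axes, zero at the start; "wrist_torque": the same for the moment, N m; "finger_gap": opening from 0.0 (shut) to 1.0 (fully open); "grip_force": force on a finger pad.
Only numpy, scipy, OpenCV 4.12 (cv2) and the standard library are available. Lean on these libraries where they do the work, as an engineer would, in place of code of your own. Each camera call takes 0.05 s, during which the arm holds its last target. There are 200 camera calls.

## Working session

There is one attempt and no reset: what is moved stays moved. The work goes in short steps, Python scripts to look and compute and a tool call to move; the robot and the scene stay as the last step left them, time stands still between calls to the robot, and variables do not carry over. Pictures are saved under pics/ and viewed, at most 10 in all, crops included, and the job is handed in when it is done.

Besides the shell and the picture viewer there is one more tool, called after "Request:" as name(argument=value, ...) on one line, values as JSON. send_rows: Moves the arm, as the interface text tells. Its arguments: {"type":"object","properties":{"targets":{"type":"array","items":{"type":"array","items":{"type":"number"}}},"force":{"type":"number"}},"required":["targets"]}

```bash
mkdir -p pics; cat > h.py <<'E'
import numpy as np, cv2, pickle
from bench import robot
def grab(n,tag):
    s=robot.get_state(); im=robot.get_image(n)
    im['state']=s; pickle.dump(im,open(f'pics/{tag}.pkl','wb')); cv2.imwrite(f'pics/{tag}.png',im['color']); return im
def load(tag): return pickle.load(open(f'pics/{tag}.pkl','rb'))
def rot(r):
    from scipy.spatial.transform import Rotation as Ro
    return Ro.from_euler('xyz',r,degrees=True).as_matrix()
def pose(im):
    if 'R' in im: return np.array(im['R']),np.array(im['t']).ravel()
    T=np.array(im['T_tool_cam']); s=im['state']; Rt=rot(s['tcp_rot'])
    Rc=Rt@T[:3,:3]; c=Rt@T[:3,3]+np.array(s['position']); return Rc.T,-Rc.T@c
def ray(im,uv):
    R,t=pose(im); p=cv2.undistortPoints(np.array([[uv]],float),np.array(im['intrinsics']),np.array(im['dist']))[0,0]
    d=R.T@np.array([p[0],p[1],1]); return -R.T@t,d/np.linalg.norm(d)
def onz(im,uv,z):
    c,d=ray(im,uv); return c+d*(z-c[2])/d[2]
def tri(obs):
    A=0;b=0;L=[ray(*o) for o in obs]
    for c,d in L:
        P=np.eye(3)-np.outer(d,d);A=A+P;b=b+P@c
    X=np.linalg.solve(A,b); return X,[round(1e3*np.linalg.norm((np.eye(3)-np.outer(d,d))@(X-c)),1) for c,d in L]
def proj(im,X):
    R,t=pose(im); return cv2.projectPoints(np.array(X,float).reshape(-1,1,3),cv2.Rodrigues(R)[0],t,np.array(im['intrinsics']),np.array(im['dist']))[0].reshape(-1,2)
E
python3 - <<'E'
from h import *
a=grab('scene','s0');b=grab('side','d0');
print(robot.get_state(), getattr(robot,'pinch_z',None))
for i in(a,b): print(pose(i)[0].T@-pose(i)[1])
E
```

```text
{'t': 0.1, 'qpos': array([-7.01468458e+01,  3.02328428e+00,  8.03068105e+01,  8.75638520e-04,
        9.67488840e+01, -4.02718967e+00]), 'qvel': array([-0.0724755 , -0.08166228, -0.12980179,  0.07282473, -0.00292177,
       -0.06517916]), 'tau': array([ 1.30651060e-03, -3.82584214e+01, -3.60984564e+01,  6.42818407e-06,
        4.79152281e-03,  2.25302171e-05]), 'position': array([ 0.2124759 , -0.47979467,  0.23056307]), 'tcp_rot': array([-1.79921277e+02, -6.41423517e-03,  2.38804418e+01]), 'force': array([ 0.37228081, -0.14532895,  0.39656799]), 'wrist_torque': array([ 0.05069624, -0.00931188,  0.02382205]), 'grip_force': 0.0, 'finger_gap': 0.9960685861049946} 0.0187
[1.04715242 0.47827446 0.97016952]
[ 0.14579979 -0.82655918  0.82905473]
```

View pics/s0.png

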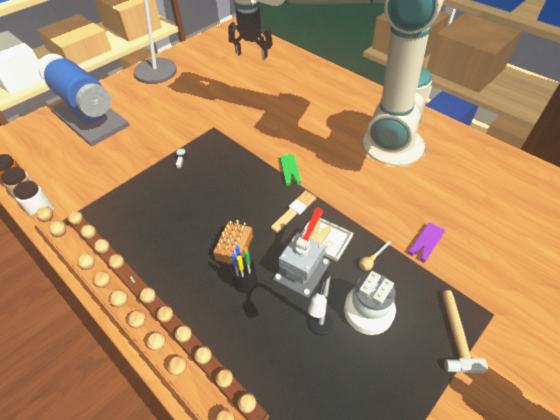

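View pics/d0.png

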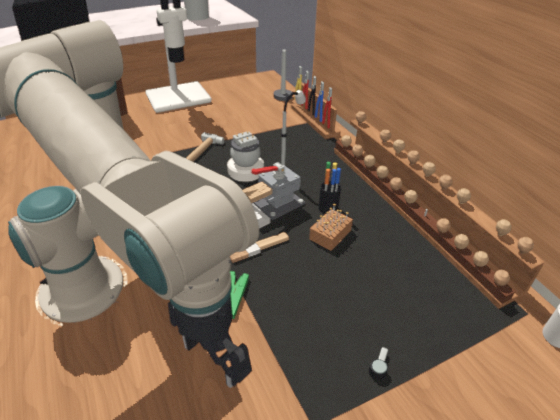

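The scene view shows the holder at about (303,265), with the red lever at (312,225) and the beech pin under it at (320,238). In the side view the holder is at (280,190), the lever at (265,170) and the pin at (258,192). The lookalikes are the green board at (290,170) and the purple one at (427,240). I'll enlarge both views to confirm which is the pin.

```bash
python3 - <<'E'
from h import *
a=load('s0');b=load('d0')
A=cv2.resize(a['color'][190:340,220:420],None,fx=4,fy=4,interpolation=cv2.INTER_CUBIC);cv2.imwrite('pics/s0c.png',A)
B=cv2.resize(b['color'][120:240,200:360],None,fx=5,fy=5,interpolation=cv2.INTER_CUBIC);cv2.imwrite('pics/d0c.png',B)
for im in(a,b):
    h=cv2.cvtColor(im['color'],cv2.COLOR_BGR2HSV)
    m=(((h[...,0]<6)|(h[...,0]>174))&(h[...,1]>190)&(h[...,2]>90)).astype('uint8')
    n,l,s,c=cv2.connectedComponentsWithStats(m)
    for i in range(1,n):
        if s[i,4]>40:
            ys,xs=np.where(l==i); r=cv2.minAreaRect(np.c_[xs,ys].astype('float32')); print(s[i],c[i],cv2.boxPoints(r).tolist())
print(onz(a,(303,265),.1),onz(b,(280,185),.1))
E
```

```text
[305 208  17  31 134] [312.97014925 221.08208955] [[301.232421875, 236.00538635253906], [316.50811767578125, 207.1513214111328], [321.60809326171875, 209.85133361816406], [306.3323974609375, 238.7053985595703]]
[0.63920889 0.13791694 0.1       ] [0.5924056  0.07011129 0.1       ]
```

View pics/s0c.png

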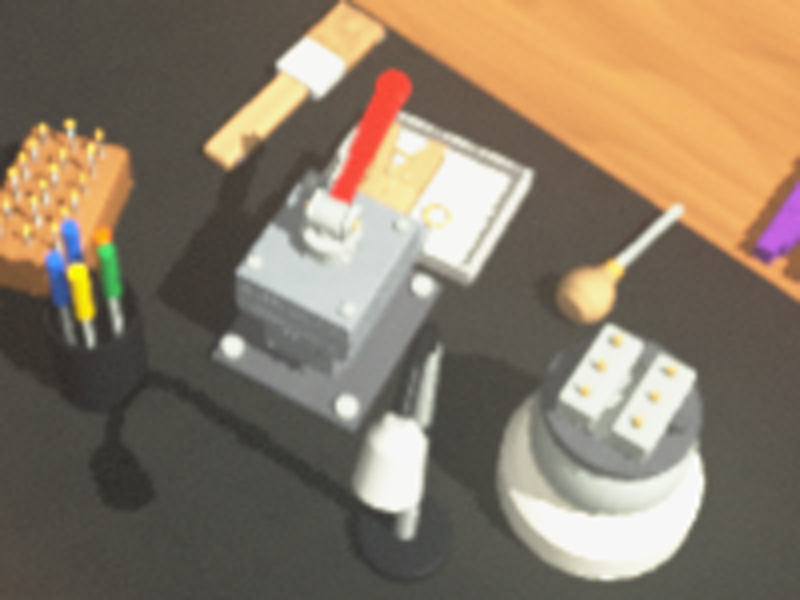

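View pics/d0c.png

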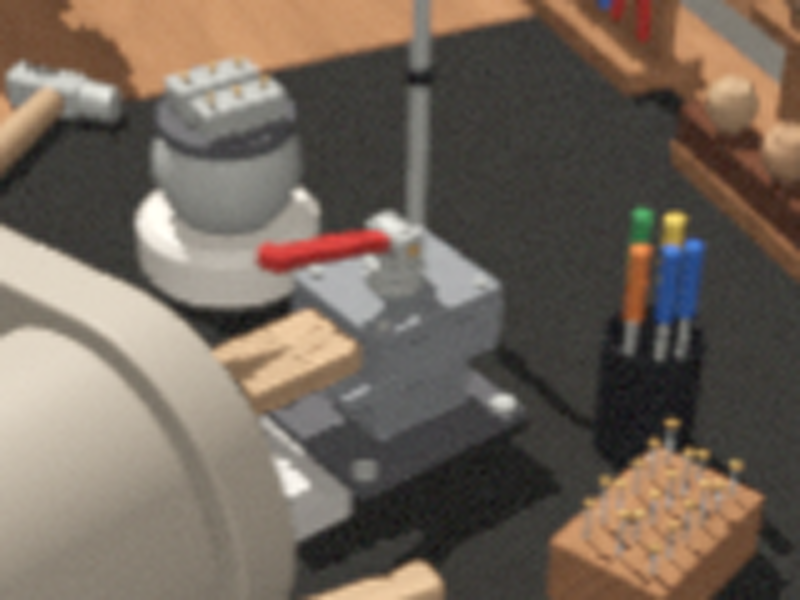

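The crops confirm it. The wanted pin is the natural beech board with the V nose, in the slot under the red lever: scene (320,233), side (254,192). The green and purple boards lie loose on the bench, so they aren't it. The lever tip is at scene (319,210) and side (253,172). The fork is at scene (303,244) and side (279,165). Next I'll locate the holder.

```bash
python3 - <<'E'
from h import *
np.set_printoptions(precision=4,suppress=True)
a=load('s0');b=load('d0')
S=lambda x,y:(220+(x+.5)/4-.5,190+(y+.5)/4-.5)
D=lambda x,y:(200+(x+.5)/5-.5,120+(y+.5)/5-.5)
print('foot S',[onz(a,S(*p),.01) for p in((213,355),(355,428),(440,290))])
print('bolts S',[onz(a,S(*p),.014) for p in((232,345),(346,405),(422,286))])
print('bolts D',[onz(b,D(*p),.014) for p in((503,402),(365,468))])
print('roof S',[onz(a,S(*p),.104) for p in((238,275),(350,335),(422,225))])
print('roof D',[onz(b,D(*p),.104) for p in((500,285),(405,345),(295,282))])
print('tip',tri([(a,S(395,82)),(b,D(265,258))]))
print('root',tri([(a,S(342,197)),(b,D(387,240))]))
print('fork',tri([(a,S(333,210)),(b,D(398,228))]))
print('lamp foot',onz(a,S(400,540),.01), 'lamp head',onz(a,S(392,470),.26))
print('jar top',onz(a,S(95,320),.085),'vise',onz(a,S(605,440),.06),'bur',onz(a,S(60,180),.045))
print('pin prongs S',[onz(a,S(*p),.088) for p in((400,130),(440,150))])
E
```

```text
foot S [array([0.6838, 0.071 , 0.01  ]), array([0.659 , 0.1768, 0.01  ]), array([0.5397, 0.1507, 0.01  ])]
bolts S [array([0.6711, 0.0767, 0.014 ]), array([0.6522, 0.1628, 0.014 ]), array([0.5478, 0.1409, 0.014 ])]
bolts D [array([0.6684, 0.0785, 0.014 ]), array([0.5628, 0.0555, 0.014 ])]
roof S [array([0.6677, 0.0823, 0.104 ]), array([0.652 , 0.1628, 0.104 ]), array([0.5594, 0.1432, 0.104 ])]
roof D [array([0.6619, 0.0798, 0.104 ]), array([0.5839, 0.0487, 0.104 ]), array([0.5513, 0.1324, 0.104 ])]
tip (array([0.5151, 0.0824, 0.1613]), [np.float64(2.8), np.float64(2.8)])
root (array([0.5976, 0.1055, 0.1383]), [np.float64(1.1), np.float64(1.1)])
fork (array([0.6085, 0.1098, 0.1407]), [np.float64(0.6), np.float64(0.6)])
lamp foot [0.6973 0.2476 0.01  ] lamp head [0.7645 0.2825 0.26  ]
jar top [0.7453 0.0304 0.085 ] vise [0.5805 0.3099 0.06  ] bur [ 0.6708 -0.0919  0.045 ]
pin prongs S [array([0.5001, 0.0755, 0.088 ]), array([0.4947, 0.1066, 0.088 ])]
```

Request:
send_rows(targets=[[2,5,4,0,0,8,6],[4,10,8,0,0,17,6],[6,15,10,0,0,25,6],[8,20,10,0,0,34,6],[10,24,10,0,0,42,6],[12,28,10,0,0,50,6],[14,32,10,0,0,59,6],[16,36,10,0,0,67,6],[18,39,10,0,0,76,6],[20,42,10,0,0,84,6],[21,45,10,0,0,93,6],[22,47,10,0,0,101,6],[23,49,10,0,0,110,6],[24,51,10,0,0,118,6],[25,53,10,0,0,127,6],[25,55,10,0,0,135,6],[25,55,10,0,0,144,6],[25,55,10,0,0,152,6],[25,55,10,0,0,161,6],[25,55,10,0,0,169,6]])

```text
t: 2.1
position: [0.4625, 0.07, 0.3309]
tcp_rot: [180.0, -0.1, -166.8]
force: [-0.0, 0.5, -0.4]
finger_gap: 0.704
grip_force: 0.0
```

Request:
send_rows(targets=[[0,0,0,0,0,0,6],[0,0,0,0,0,0,6],[0,0,0,0,0,0,6]])

```text
t: 2.4
position: [0.4625, 0.0699, 0.3312]
tcp_rot: [180.0, -0.0, -167.3]
force: [-0.1, 0.1, 0.1]
finger_gap: 0.704
grip_force: 0.0
```

```bash
python3 - <<'E'
from h import *
np.set_printoptions(precision=4,suppress=True)
w=grab('wrist','w1'); s=w['state']
print(s['t'],s['qpos'],s['position'],s['tcp_rot'],s['finger_gap']); print(w['T_tool_cam'])
E
```

```text
2.4 [  4.0677  -6.2157  77.9858   0.0058 108.2439 -98.6433] [0.4625 0.0699 0.3312] [ 179.9924   -0.0129 -167.2872] 0.7036779112981058
[[ 0.0003 -0.9653 -0.2611  0.0666]
 [ 1.      0.0004 -0.0002  0.0002]
 [ 0.0003 -0.2611  0.9653 -0.1427]
 [ 0.      0.      0.      1.    ]]
```

View pics/w1.png

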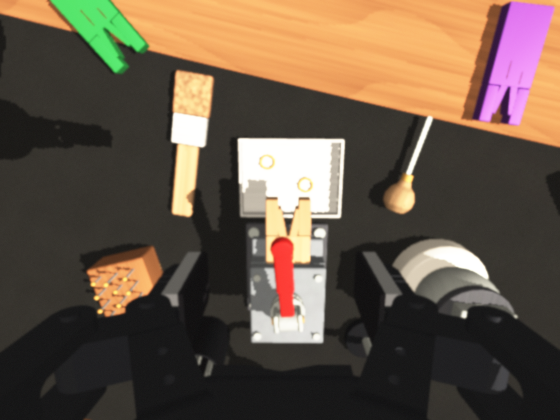

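The wrist view shows the lever from its tip at (282,243) to its root at (288,300), the pin's prong ends at (271,199) and (305,199), and the holder's roof between columns 250 and 326. Next I'll measure these.

```bash
python3 - <<'E'
from h import *
np.set_printoptions(precision=4,suppress=True)
w=load('w1');a=load('s0');b=load('d0')
h=cv2.cvtColor(w['color'],cv2.COLOR_BGR2HSV)
m=(((h[...,0]<6)|(h[...,0]>174))&(h[...,1]>150)&(h[...,2]>80)).astype('uint8')
n,l,s,c=cv2.connectedComponentsWithStats(m); i=1+np.argmax(s[1:,4]); ys,xs=np.where(l==i)
for r in (ys.min(),ys.min()+8,ys.min()+20,ys.min()+40,ys.max()-3): print('row',r,xs[ys==r].min(),xs[ys==r].max())
print(ys.max())
m2=((h[...,0]>8)&(h[...,0]<25)&(h[...,1]>60)&(h[...,2]>110)).astype('uint8')
for r in (195,197,199,201,203,208,220): 
    x=np.where(m2[r,230:345])[0]+230; print(r,x.min() if len(x) else 0,x.max() if len(x) else 0,len(x))
cv2.imwrite('pics/w1c.png',cv2.resize(w['color'][185:350,225:345],None,fx=4.5,fy=3.6,interpolation=cv2.INTER_CUBIC))
E
```

```text
row 238 278 286
row 246 272 292
row 258 274 291
row 278 276 292
row 313 281 293
316
195 0 0 0
197 267 307 18
199 266 309 23
201 265 309 24
203 265 309 23
208 265 309 31
220 265 311 40
```

View pics/w1c.png

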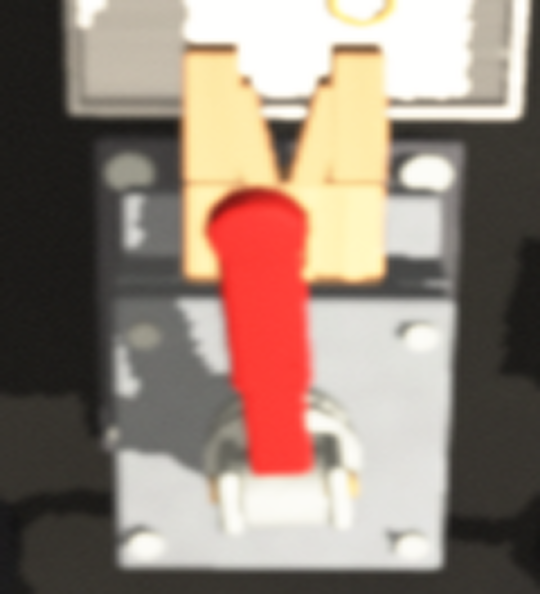

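The crop shows the roof corners at (250,268), (326,268), (251,342) and (323,342), the prong ends on row 199 spanning columns 266–311, and the lever leaning slightly left.

```bash
python3 - <<'E'
from h import *
np.set_printoptions(precision=4,suppress=True)
w=load('w1');a=load('s0');b=load('d0')
rc=np.array([onz(w,p,.104) for p in((249.9,267.6),(325.9,267.6),(251.3,342.3),(323.1,342.3))]);print(rc)
print('lens',np.linalg.norm(rc[0]-rc[1]),np.linalg.norm(rc[2]-rc[3]),np.linalg.norm(rc[0]-rc[2]))
ex=(rc[2]+rc[3]-rc[0]-rc[1]);yaw=np.degrees(np.arctan2(ex[1],ex[0]));ey=(rc[0]-rc[1]+rc[2]-rc[3])
print('yaw',yaw,np.degrees(np.arctan2(ey[1],ey[0])))
e=ex/np.linalg.norm(ex); o=rc.mean(0)-.0025*e; print('origin',o)
pr=np.array([onz(w,p,.088) for p in((266.1,199.),(311.,199.))]); print('prongs',pr,(pr-o)@e, (pr-o)@np.array([-e[1],e[0],0]))
S=lambda x,y:(220+(x+.5)/4-.5,190+(y+.5)/4-.5)
D=lambda x,y:(200+(x+.5)/5-.5,120+(y+.5)/5-.5)
print('tip',tri([(a,S(395,82)),(b,D(265,258)),(w,(282,246))]))
print('root',tri([(a,S(342,197)),(b,D(387,240)),(w,(287,315))]))
t=onz(w,(282,246),.161);r=onz(w,(287,314),.14);print(t,r,np.degrees(np.arctan2(*(t-r)[[1,0]])),np.degrees(np.arctan2(*(t-o)[[1,0]])),np.linalg.norm((t-o)[:2]))
E
```

```text
[[0.5726 0.0596 0.104 ]
 [0.5541 0.1412 0.104 ]
 [0.6647 0.0801 0.104 ]
 [0.6463 0.1617 0.104 ]]
lens 0.08367580593645133 0.08368605512575775 0.09440302478125384
yaw 12.499231513669569 -77.24944885772997
origin [0.607  0.1101 0.104 ]
prongs [[0.4965 0.0609 0.088 ]
 [0.4857 0.1087 0.088 ]] [-0.1185 -0.1187] [-0.0242  0.0248]
tip (array([0.5161, 0.0829, 0.162 ]), [np.float64(2.5), np.float64(3.4), np.float64(1.5)])
root (array([0.5984, 0.1063, 0.1389]), [np.float64(1.3), np.float64(1.6), np.float64(1.4)])
[0.5181 0.0834 0.161 ] [0.5979 0.1068 0.14  ] -163.65971365188804 -163.28332894229075 0.09284050328186952
```

Request:
send_rows(targets=[[2.2,0.6,-4,0,0,3.5,4],[4.4,1.2,-8,0,0,3.5,4],[6.6,1.7,-11,0,0,3.5,4],[6.6,1.7,-13,0,0,3.5,4],[6.6,1.7,-15,0,0,3.5,4],[6.6,1.7,-17,0,0,3.5,4],[6.6,1.7,-18.5,0,0,3.5,4],[6.6,1.7,-19.4,0,0,3.5,4],[6.6,1.7,-19.4,0,0,3.5,4],[6.6,1.7,-19.4,0,0,3.5,1.5],[6.6,1.7,-19.4,0,0,3.5,1],[6.6,1.7,-19.4,0,0,3.5,1],[6.6,1.7,-19.4,0,0,3.5,1],[6.6,1.7,-19.4,0,0,3.5,1]], force=25)

```text
t: 3.85
position: [0.5288, 0.0868, 0.1379]
tcp_rot: [-180.0, 0.1, -163.6]
force: [-0.8, -2.5, 2.3]
finger_gap: 0.244
grip_force: 24.5
```

```bash
python3 - <<'E'
from h import *
a=grab('scene','s1');b=grab('side','d1');s=robot.get_state();print(s['t'],s['position'],s['tcp_rot'],s['force'],s['wrist_torque'],s['finger_gap'],s['grip_force'])
A=cv2.resize(a['color'][160:310,230:380],None,fx=2.6,fy=4,interpolation=cv2.INTER_CUBIC)
B=cv2.resize(b['color'][100:250,200:350],None,fx=2.6,fy=4,interpolation=cv2.INTER_CUBIC)
cv2.imwrite('pics/g1.png',np.hstack([A,B]))
E
```

```text
3.95 [0.52874771 0.08684026 0.13777034] [-1.79985883e+02  3.75348109e-02 -1.63625051e+02] [ 0.29048368 -1.97269597  3.12626036] [-0.29430125  0.09233095 -0.02110989] 0.2428962157452549 24.582702219486237
```

View pics/g1.png

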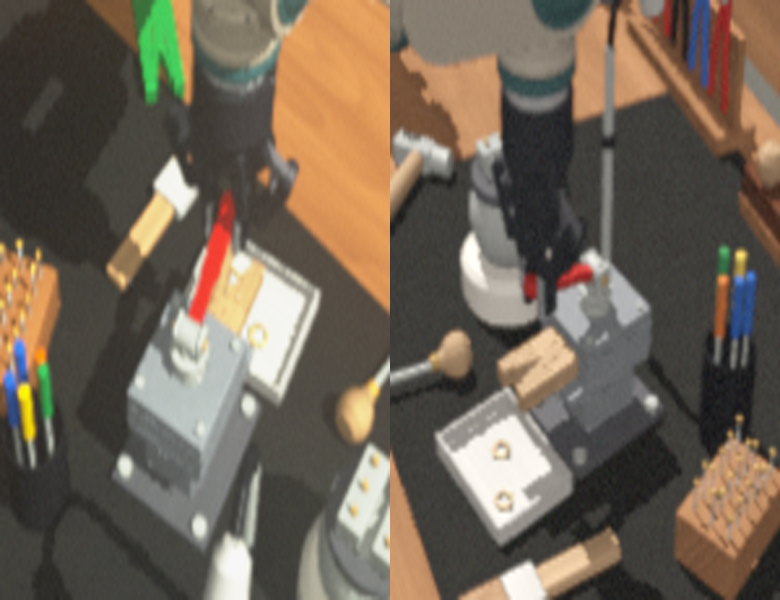

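The views show the fingers gripping the lever near its tip at scene (315,210). The measured opening of 20.7 mm fits the lever's end. Raising it along the arc.

Request:
send_rows(targets=[[0.19,0.06,0.62,0,0,0,1],[0.51,0.15,1.41,0,0,0,1],[0.89,0.26,2.15,0,0,0,1],[1.35,0.4,2.85,0,0,0,1],[1.88,0.56,3.5,0,0,0,1],[2.46,0.73,4.1,0,0,0,1],[3.11,0.92,4.62,0,0,0,1],[3.79,1.12,5.08,0,0,0,1],[4.29,1.27,5.36,0,0,0,1],[4.74,1.4,5.57,0,0,0,1],[4.74,1.4,5.57,0,0,0,1],[4.74,1.4,5.57,0,0,0,1]])

```text
t: 5.15
position: [0.5763, 0.101, 0.1937]
tcp_rot: [-180.0, 0.1, -163.6]
force: [-4.4, -1.6, 3.6]
finger_gap: 0.231
grip_force: 24.5
```

Request:
send_rows(targets=[[0,0,0,0,0,0,4],[0,0,0,0,0,0,4],[0,0,3,0,0,0,4],[0,0,6,0,0,0,4],[0,0,9,0,0,0,4],[-4,-0.8,9,0,0,-3.8,2.2],[-8,-1.6,9,0,0,-3.8,2.2],[-11.1,-2.3,9,0,0,-3.8,2.2],[-11.1,-2.3,6,0,0,-3.8,2.2],[-11.1,-2.3,2,0,0,-3.8,2.2],[-11.1,-2.3,-2,0,0,-3.8,2.2],[-11.1,-2.3,-6,0,0,-3.8,2.2],[-11.1,-2.3,-9,0,0,-3.8,2.2],[-11.1,-2.3,-11.5,0,0,-3.8,2.2],[-11.1,-2.3,-12.8,0,0,-3.8,2.2],[-11.1,-2.3,-12.8,0,0,-3.8,2.2]])

```text
t: 6.75
position: [0.464, 0.0779, 0.0634]
tcp_rot: [180.0, -0.2, -167.4]
force: [-0.6, -0.1, 1.1]
finger_gap: 0.256
grip_force: 0.0
```

```bash
python3 - <<'E'
from h import *
w=grab('wrist','w2');a=grab('scene','s2');s=robot.get_state();print(s['t'],s['position'],s['tcp_rot'],s['force'],s['finger_gap'])
A=cv2.resize(a['color'][160:310,230:380],None,fx=2.6,fy=2.6,interpolation=cv2.INTER_CUBIC)
cv2.imwrite('pics/g2.png',np.hstack([A,cv2.resize(w['color'],(400,390))]))
E
```

```text
6.85 [0.46566685 0.07806246 0.06611088] [-1.79998166e+02  9.54832946e-02 -1.67417432e+02] [ 1.03331931  0.59049318 -0.19280522] 0.2569581274958244
```

View pics/g2.png

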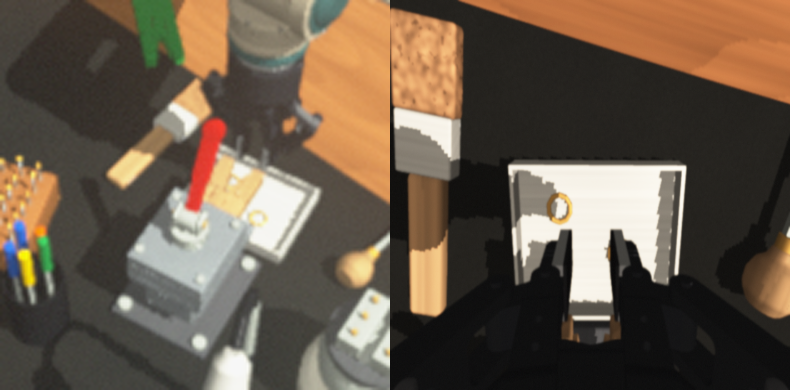

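The lever is up and the fingers stand in front of the nose. Pushing along the slot.

Request:
send_rows(targets=[[0.5,0.11,0,0,0,0,2.2],[0.98,0.22,0,0,0,0,2.2],[1.4,0.31,0,0,0,0,2.2],[1.8,0.4,0,0,0,0,2.2],[2.2,0.49,0,0,0,0,2.2],[2.5,0.56,0,0,0,0,2.2],[2.8,0.63,0,0,0,0,2.2],[3.1,0.69,0,0,0,0,2.2],[3.4,0.76,0,0,0,0,2.2],[3.4,0.76,0,0,0,0,2.2]])

```text
t: 7.85
position: [0.4993, 0.0856, 0.065]
tcp_rot: [180.0, 0.0, -167.4]
force: [0.3, 0.9, 0.2]
finger_gap: 0.258
grip_force: 0.0
```

```bash
python3 - <<'E'
from h import *
a=load('s2'); g=cv2.cvtColor(a['color'],cv2.COLOR_BGR2HSV)
m=(((g[...,0]<6)|(g[...,0]>174))&(g[...,1]>150)&(g[...,2]>80))[160:310,230:380]; ys,xs=np.where(m); print('lever rows',ys.min()+160,xs[ys==ys.min()].mean()+230)
for e in(.7,.9,1.1,1.2,1.25):
    r=.105*np.cos(e); print(e,proj(a,[.607-.959*r,.110-.284*r,.1337+.105*np.sin(e)]))
E
```

```text
lever rows 205 312.5
0.7 [[317.83160593 204.01806126]]
0.9 [[315.62305081 204.40549528]]
1.1 [[312.82120714 206.43250126]]
1.2 [[311.22542234 208.06519329]]
1.25 [[310.38509179 209.03386331]]
```

Request:
send_rows(targets=[[0.15,0.03,0,0,0,0,2.2],[0.29,0.07,0,0,0,0,2.2],[0.39,0.09,0,0,0,0,2.2],[0.49,0.11,0,0,0,0,2.2],[0.54,0.12,0,0,0,0,2.2],[0.54,0.12,0,0,0,0,2.2]])

```text
t: 8.45
position: [0.5044, 0.0867, 0.065]
tcp_rot: [180.0, 0.0, -167.4]
force: [0.6, 0.6, -0.7]
finger_gap: 0.259
grip_force: 0.0
```

Request:
send_rows(targets=[[0.1,0.02,0,0,0,0,2.2],[0.2,0.04,0,0,0,0,2.2],[0.29,0.07,0,0,0,0,2.2],[0.29,0.07,0,0,0,0,2.2]])

```text
t: 8.85
position: [0.5048, 0.0868, 0.065]
tcp_rot: [180.0, -0.4, -167.4]
force: [-16.8, -3.8, 11.9]
finger_gap: 0.257
grip_force: 8.7
```

```bash
python3 - <<'E'
from h import *
w=grab('wrist','w3');b=grab('side','d3');a=grab('scene','s3')
A=cv2.resize(a['color'][190:270,270:370],(400,320),interpolation=cv2.INTER_CUBIC)
B=cv2.resize(b['color'][140:220,220:320],(400,320),interpolation=cv2.INTER_CUBIC)
W=cv2.resize(w['color'][230:420,180:380],(290,276),interpolation=cv2.INTER_CUBIC)
o=np.zeros((600,800,3),'uint8');o[:320,:400]=A;o[:320,400:]=B;o[322:598,:290]=W;cv2.imwrite('pics/g3.png',o)
E
```

```text
(no output)
```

View pics/g3.png

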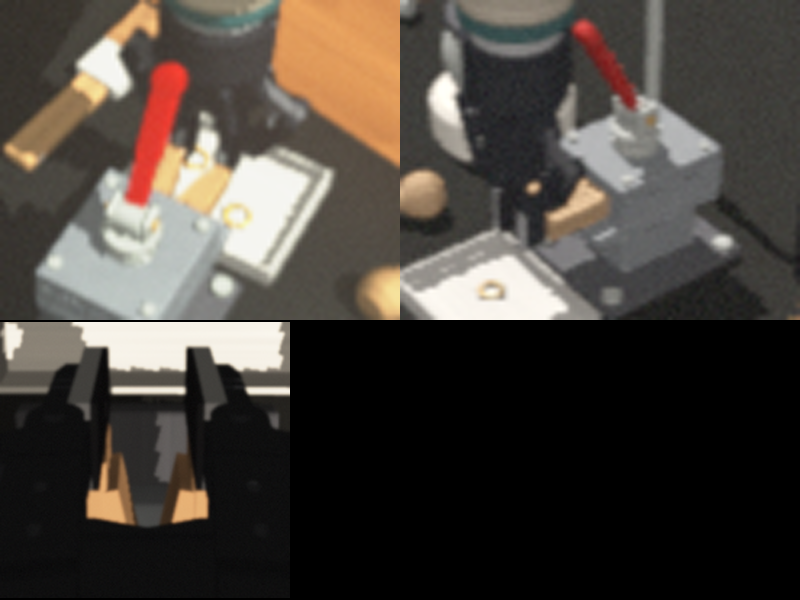

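The pin met the back stop at 17 N, and the views show it home with both prongs seated against the fingers. The lever is still raised. I'll back off and grip the lever again.

Request:
send_rows(targets=[[-1,-0.2,0,0,0,0,2.2],[-3,-0.7,0,0,0,0,2.2],[-4,-0.9,3,0,0,0,2.2],[-4,-0.9,7,0,0,0,3],[-4,-0.9,11,0,0,2,4],[-4,-0.9,15,0,0,3.8,4.5],[-4,-0.9,19,0,0,3.8,4.5],[-2,-0.5,22.4,0,0,3.8,4.5],[2,0.4,22.4,0,0,3.8,4.5],[5,1,22.4,0,0,3.8,4.5],[6.8,1.3,22.4,0,0,3.8,4.5],[6.8,1.3,22.4,0,0,3.8,4.5],[6.8,1.3,19.4,0,0,3.8,4.5],[6.8,1.3,16.4,0,0,3.8,4.5],[6.8,1.3,14,0,0,3.8,4.5],[6.8,1.3,12.8,0,0,3.8,4.5],[6.8,1.3,12.8,0,0,3.8,1],[6.8,1.3,12.8,0,0,3.8,1],[6.8,1.3,12.8,0,0,3.8,1],[6.8,1.3,12.8,0,0,3.8,1]], force=25)

```text
t: 11.0
position: [0.5756, 0.1004, 0.1941]
tcp_rot: [-180.0, 0.1, -163.6]
force: [-0.6, -0.2, -2.3]
finger_gap: 0.235
grip_force: 24.7
```

```bash
python3 - <<'E'
from h import *
np.set_printoptions(precision=4,suppress=True)
s=robot.get_state();print(s['t'],s['position'],s['tcp_rot'],s['force'],s['wrist_torque'],s['finger_gap'],s['qpos'])
p=np.array(s['position'])-[.607,.110,0];print(np.hypot(*p[:2]),np.degrees(np.arctan2(p[1],p[0])))
# sweep rows: rotation about bolt axis by -k deg, deltas in cm, relative to each call's start
th0=np.arctan2(p[1],p[0]);r=np.hypot(*p[:2])
for k in range(0,249,8):
    t=th0-np.radians(k);print(k,np.round(100*np.array([.607+r*np.cos(t)-s['position'][0],.110+r*np.sin(t)-s['position'][1]]),2),round(-.4*k/360,2))
E
```

```text
11.0 [0.5756 0.1004 0.1941] [-179.9862    0.0873 -163.6216] [-0.5786 -0.2012 -2.3059] [-0.0994 -0.0111  0.044 ] 0.23503795120594442 [   6.2748   13.2452   73.2158    0.0017   93.4506 -100.1035]
0.032839762484189315 -163.0384479248239
0 [0. 0.] -0.0
8 [-0.1   0.45] -0.01
16 [-0.14  0.9 ] -0.02
24 [-0.12  1.36] -0.03
32 [-0.03  1.81] -0.04
40 [0.12 2.24] -0.04
48 [0.33 2.65] -0.05
56 [0.59 3.03] -0.06
64 [0.9  3.36] -0.07
72 [1.26 3.65] -0.08
80 [1.65 3.89] -0.09
88 [2.07 4.06] -0.1
96 [2.52 4.18] -0.11
104 [2.97 4.24] -0.12
112 [3.43 4.23] -0.12
120 [3.88 4.16] -0.13
128 [4.32 4.02] -0.14
136 [4.74 3.83] -0.15
144 [5.12 3.58] -0.16
152 [5.46 3.28] -0.17
160 [5.77 2.93] -0.18
168 [6.01 2.55] -0.19
176 [6.21 2.13] -0.2
184 [6.34 1.69] -0.2
192 [6.41 1.24] -0.21
200 [6.42 0.78] -0.22
208 [6.36 0.33] -0.23
216 [ 6.25 -0.11] -0.24
224 [ 6.07 -0.53] -0.25
232 [ 5.83 -0.93] -0.26
240 [ 5.54 -1.28] -0.27
248 [ 5.21 -1.6 ] -0.28
```

Request:
send_rows(targets=[[-0.1,0.45,-0.01,0,0,-8,1],[-0.14,0.9,-0.02,0,0,-16,1],[-0.12,1.36,-0.03,0,0,-24,1],[-0.03,1.81,-0.04,0,0,-32,1],[0.12,2.24,-0.04,0,0,-40,1],[0.33,2.65,-0.05,0,0,-48,1],[0.59,3.03,-0.06,0,0,-56,1],[0.9,3.36,-0.07,0,0,-64,1],[1.26,3.65,-0.08,0,0,-72,1],[1.65,3.89,-0.09,0,0,-80,1]])

```text
t: 12.0
position: [0.5923, 0.1397, 0.1932]
tcp_rot: [179.9, 0.0, 116.1]
force: [0.9, 0.3, -1.0]
finger_gap: 0.233
grip_force: 24.6
```

Low forces, so it's tracking well. Subtracting the 80° row, I'll go on to 216°.

Request:
send_rows(targets=[[0.42,0.17,-0.01,0,0,-8,1],[0.87,0.29,-0.02,0,0,-16,1],[1.32,0.35,-0.03,0,0,-24,1],[1.78,0.34,-0.03,0,0,-32,1],[2.23,0.27,-0.04,0,0,-40,1],[2.67,0.13,-0.05,0,0,-48,1],[3.09,-0.06,-0.06,0,0,-56,1],[3.47,-0.31,-0.07,0,0,-64,1],[3.81,-0.61,-0.08,0,0,-72,1],[4.12,-0.96,-0.09,0,0,-80,1],[4.36,-1.34,-0.1,0,0,-88,1],[4.56,-1.76,-0.11,0,0,-96,1],[4.69,-2.2,-0.11,0,0,-104,1],[4.76,-2.65,-0.12,0,0,-112,1],[4.77,-3.11,-0.13,0,0,-120,1],[4.71,-3.56,-0.14,0,0,-128,1],[4.6,-4.0,-0.15,0,0,-136,1],[4.6,-4.0,-0.15,0,0,-136,1]])

```text
t: 13.8
position: [0.6387, 0.0987, 0.1924]
tcp_rot: [-179.9, -0.2, -19.7]
force: [4.3, -2.5, 1.5]
finger_gap: 0.23
grip_force: 24.9
```

Request:
send_rows(targets=[[-0.09,-0.21,0,0,0,-4,1],[-0.18,-0.42,-0.01,0,0,-8,1],[-0.29,-0.62,-0.01,0,0,-12,1],[-0.42,-0.82,-0.02,0,0,-16,1],[-0.56,-1.0,-0.02,0,0,-20,1],[-0.64,-1.09,-0.02,0,0,-22,1],[-0.64,-1.09,-0.02,0,0,-22,1]])

```text
t: 14.5
position: [0.6323, 0.0881, 0.1921]
tcp_rot: [-179.9, -0.2, -41.5]
force: [4.6, -3.0, 3.1]
finger_gap: 0.232
grip_force: 25.0
```

```bash
python3 - <<'E'
from h import *
s=robot.get_state();print(s['tcp_rot'],s['force'],s['wrist_torque'],s['qpos'][5])
E
```

```text
[-1.79881159e+02 -1.74765196e-01 -4.14639753e+01] [ 4.60361526 -3.01686356  3.06603682] [-0.45177866 -0.64358847  0.02875563] 136.10146219516113
```

Request:
send_rows(targets=[[-0.06,-0.06,0,0,0,-1.5,1],[-0.12,-0.13,0,0,0,-3,1],[-0.18,-0.19,0,0,0,-4.5,1],[-0.24,-0.25,0,0,0,-6,1],[-0.24,-0.25,0,0,0,-6,1]])

```text
t: 15.0
position: [0.6298, 0.0857, 0.192]
tcp_rot: [-179.9, -0.2, -47.5]
force: [5.8, -2.2, 3.6]
finger_gap: 0.233
grip_force: 25.0
```

```bash
python3 - <<'E'
from h import *
s=robot.get_state();print(s['tcp_rot'],s['force'],s['wrist_torque'],s['qpos'][5])
E
```

```text
[-1.79872520e+02 -1.53439679e-01 -4.75445699e+01] [ 5.76486194 -2.23468907  3.5615004 ] [-0.46495625 -0.68031963 -0.00813514] 141.97592917653165
```

Request:
send_rows(targets=[[-0.06,-0.06,0,0,0,-1.5,1],[-0.13,-0.11,0,0,0,-3,1],[-0.19,-0.16,0,0,0,-4.5,1],[-0.19,-0.16,0,0,0,-4.5,1]])

```text
t: 15.4
position: [0.6283, 0.0849, 0.1921]
tcp_rot: [-179.7, -0.1, -52.0]
force: [7.7, 0.6, 3.4]
finger_gap: 0.226
grip_force: 24.2
```

```bash
python3 - <<'E'
from h import *
s=robot.get_state();print(s['tcp_rot'],s['force'],s['wrist_torque'],s['qpos'][5])
E
```

```text
[-1.79748474e+02 -1.20873780e-01 -5.19922022e+01] [7.68489951 0.6495288  3.38866494] [ 0.13895665 -1.07425345  0.07446758] 146.33914325584428
```

Request:
send_rows(targets=[[-0.08,-0.07,0,0,0,-1.5,1],[-0.16,-0.13,0,0,0,-2,1],[-0.16,-0.13,0,0,0,-2,1],[-0.16,-0.13,0,0,0,-2,1]])

```text
t: 15.8
position: [0.6272, 0.0843, 0.1922]
tcp_rot: [-179.6, -0.1, -53.9]
force: [10.3, 3.7, 3.2]
finger_gap: 0.226
grip_force: 24.4
```

```bash
python3 - <<'E'
from h import *
s=robot.get_state();print(s['tcp_rot'],s['force'],s['wrist_torque'],s['qpos'][5])
a=grab('scene','s4');b=grab('side','d4')
A=cv2.resize(a['color'][180:300,250:350],(500,600),interpolation=cv2.INTER_CUBIC)
B=cv2.resize(b['color'][110:230,230:330],(300,600),interpolation=cv2.INTER_CUBIC)
cv2.imwrite('pics/g4.png',np.hstack([A,B]))
E
```

```text
[-1.79636286e+02 -1.23415948e-01 -5.39022657e+01] [10.32289813  3.66019825  3.21906469] [ 0.39308103 -1.6413237   0.19020508] 148.18026741361575
```

The force rises steadily with no further turning, so the bolt is snug. I'll ease off, then fold the lever down along its arc.

Request:
send_rows(targets=[[0.11,0.12,0,0,0,2.5,1],[0.22,0.24,0,0,0,5,1],[0.22,0.24,0,0,0,5,1],[0.63,-0.22,-0.28,0,0,5,1],[1.13,-0.77,-0.71,0,0,5,1],[1.6,-1.29,-1.21,0,0,5,1],[2.03,-1.77,-1.78,0,0,5,1],[2.42,-2.2,-2.41,0,0,5,1],[2.77,-2.59,-3.09,0,0,5,1],[3.07,-2.93,-3.82,0,0,5,1],[3.32,-3.2,-4.59,0,0,5,1],[3.52,-3.42,-5.4,0,0,5,1],[3.52,-3.42,-5.4,0,0,5,1]])

```text
t: 17.2
position: [0.6591, 0.0513, 0.1334]
tcp_rot: [179.9, 0.4, -48.9]
force: [-1.5, 10.4, -2.6]
finger_gap: 0.207
grip_force: 26.6
```

```bash
python3 - <<'E'
from h import *
s=robot.get_state();print(s['tcp_rot'],s['force'],s['wrist_torque'],s['finger_gap'])
E
```

```text
[179.87126547   0.41405263 -48.93339206] [-1.50104197 10.44901782 -2.58899637] [1.62454399 0.34049952 0.07088691] 0.20655681145529123
```

Request:
send_rows(targets=[[0,0,0,0,0,0,1],[0,0,0,0,0,0,1]])

```text
t: 17.4
position: [0.659, 0.0513, 0.1335]
tcp_rot: [179.9, 0.4, -48.9]
force: [-0.9, 9.4, -3.5]
finger_gap: 0.206
grip_force: 26.4
```

```bash
python3 - <<'E'
from h import *
s=robot.get_state();print(s['position'],s['tcp_rot'],s['force'],s['wrist_torque'],s['finger_gap'],s['qpos'],s['tau'])
E
```

```text
[0.65901702 0.05133615 0.13354773] [179.86195629   0.39430374 -48.92436861] [-0.89909471  9.42414874 -3.47765031] [1.52819761 0.22530948 0.07724484] 0.2063076301252179 [  1.1632932   27.89193448  61.89613081   0.21387865  90.57080712
 140.08864775] [-6.49883017e+00 -5.65637970e+01 -3.73354626e+01 -2.58335777e+00
 -2.57288804e-01  4.96434770e-02]
```

View pics/g4.png

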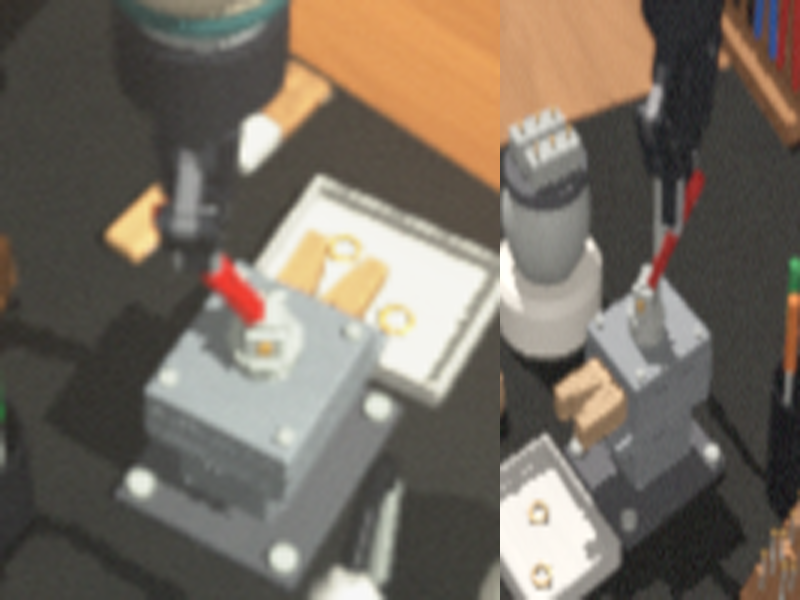

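The last crop, taken just before folding, shows the lever raised and pointing back right, with the pin home. The lever is now at about 0.26 rad. I'll carry on down.

Request:
send_rows(targets=[[0,0,-0.5,0,0,0,1],[0,0,-1,0,0,0,1],[0,0,-1.4,0,0,0,1],[0,0,-1.8,0,0,0,1],[0,0,-2.1,0,0,0,1],[0,0,-2.1,0,0,0,1]])

```text
t: 18.0
position: [0.6603, 0.0503, 0.115]
tcp_rot: [-180.0, 0.1, -49.0]
force: [0.8, 5.4, 4.3]
finger_gap: 0.201
grip_force: 25.2
```

```bash
python3 - <<'E'
from h import *
s=robot.get_state();print(s['position'],s['tcp_rot'],s['force'],s['wrist_torque'],s['finger_gap'])
E
```

```text
[0.66033911 0.05029707 0.11495568] [-1.79971404e+02  1.45209389e-01 -4.89751545e+01] [0.79969256 5.42979497 4.34781874] [1.09942704 0.03721246 0.15398543] 0.20108518696572025
```

Request:
send_rows(targets=[[0,0,0,0,0,0,3.5],[0,0,0,0,0,0,3.5],[0,0,2,0,0,0,3.5],[0,0,4.5,0,0,0,3.5],[0,0,5.5,0,0,0,0],[0.5,-0.6,5.5,0,0,0,0],[0.5,-0.6,5.5,0,0,0,0],[0.5,-0.6,5.5,0,0,0,0],[0.5,-0.6,4.5,0,0,0,0],[0.5,-0.6,3.7,0,0,0,0],[0.5,-0.6,3,0,0,0,0],[0.5,-0.6,2.5,0,0,0,0],[0.5,-0.6,2.2,0,0,0,0],[0.5,-0.6,2.2,0,0,0,0]])

```text
t: 19.4
position: [0.6656, 0.0429, 0.1374]
tcp_rot: [180.0, 0.0, -49.1]
force: [0.5, 0.2, 0.2]
finger_gap: 0.001
grip_force: 0.0
```

```bash
python3 - <<'E'
from h import *
s=robot.get_state();print(s['position'],s['force'],s['finger_gap'])
E
```

```text
[0.66562725 0.04293752 0.13736082] [0.49272291 0.16901799 0.23650987] 0.000730485986126582
```

Not touching yet, or only just. Pressing down gently until it's clearly stopped.

Request:
send_rows(targets=[[0,0,-0.15,0,0,0,0],[0,0,-0.3,0,0,0,0],[0,0,-0.4,0,0,0,0],[0,0,-0.4,0,0,0,0]])

```text
t: 19.8
position: [0.6665, 0.0429, 0.1358]
tcp_rot: [-179.8, -0.1, -49.1]
force: [-1.1, -0.0, 8.9]
finger_gap: -0.002
grip_force: 3.9
```

Request:
send_rows(targets=[[0,0,-0.2,0,0,0,0],[0,0,-0.4,0,0,0,0],[0,0,-0.4,0,0,0,0]])

```text
t: 20.1
position: [0.6673, 0.0429, 0.134]
tcp_rot: [-179.7, -0.2, -49.1]
force: [-2.0, 0.2, 13.7]
finger_gap: -0.001
grip_force: 7.3
```

Request:
send_rows(targets=[[0,0,-0.2,0,0,0,0],[0,0,-0.4,0,0,0,0],[0,0,-0.4,0,0,0,0]])

```text
t: 20.4
position: [0.6681, 0.0431, 0.1321]
tcp_rot: [-179.5, -0.4, -49.1]
force: [-3.9, 1.3, 20.8]
finger_gap: 0.002
grip_force: 10.6
```

Retreat to clear space, then check numerically.

Request:
send_rows(targets=[[0,0,2,0,0,0,0],[0,0,6,0,0,0,0],[0,0,10,0,0,0,0],[0,0,14,0,0,0,0],[0,0,18,0,0,0,0],[-4,-2,20,0,0,0,0],[-8,-6,20,0,0,0,0],[-12,-10,20,0,0,0,0],[-16,-14,20,0,0,0,0],[-20,-18,20,0,0,0,0],[-20,-18,20,0,0,0,0]])

```text
t: 21.5
position: [0.4634, -0.1391, 0.326]
tcp_rot: [180.0, -0.1, -49.2]
force: [0.4, 0.8, 1.0]
finger_gap: -0.002
grip_force: 0.0
```

```bash
python3 - <<'E'
from h import *
np.set_printoptions(precision=4,suppress=True)
a=grab('scene','s5');b=grab('side','d5')
for im,(y0,y1,x0,x1) in((a,(190,300,230,350)),(b,(110,240,230,350))):
    g=cv2.cvtColor(im['color'],cv2.COLOR_BGR2HSV)
    m=np.zeros(g.shape[:2],'uint8');m[y0:y1,x0:x1]=(((g[...,0]<6)|(g[...,0]>174))&(g[...,1]>150)&(g[...,2]>60))[y0:y1,x0:x1]
    n,l,s,c=cv2.connectedComponentsWithStats(m);i=1+np.argmax(s[1:,4]);ys,xs=np.where(l==i)
    P=np.c_[xs,ys].astype(float);mu=P.mean(0);d=np.linalg.svd(P-mu)[2][0];k=(P-mu)@d
    print('ends',mu+d*k.min(),mu+d*k.max(),s[i,4])
    for e in(0,.1,.2):
      for th in (-47.5,-38,):
        u=np.array([np.cos(np.radians(th)),np.sin(np.radians(th))])
        Q=[[.607+u[0]*r*np.cos(e),.110+u[1]*r*np.cos(e),.1315+r*np.sin(e)] for r in(.02,.106)]
        print(e,th,proj(im,Q).round(1).tolist())
s=robot.get_state();print(s['t'],s['position'],s['force'])
E
```

```text
ends [260.9923 244.2508] [298.0193 243.8679] 261
0 -47.5 [[295.5, 243.8], [261.4, 243.6]]
0 -38 [[295.7, 244.9], [261.6, 249.4]]
0.1 -47.5 [[295.6, 243.3], [261.4, 241.2]]
0.1 -38 [[295.7, 244.4], [261.6, 247.0]]
0.2 -47.5 [[295.7, 242.9], [261.8, 238.8]]
0.2 -38 [[295.8, 243.9], [262.0, 244.5]]
ends [281.9151 168.3512] [312.5748 175.7597] 157
0 -47.5 [[285.1, 169.4], [312.9, 176.2]]
0 -38 [[285.5, 168.8], [314.3, 172.9]]
0.1 -47.5 [[285.1, 168.9], [313.0, 173.1]]
0.1 -38 [[285.5, 168.3], [314.4, 169.9]]
0.2 -47.5 [[285.1, 168.3], [312.7, 169.9]]
0.2 -38 [[285.4, 167.7], [314.1, 166.8]]
21.6 [ 0.4639 -0.1392  0.3263] [0.0557 0.6173 0.502 ]
```

In both views the lever matches closed at the snug direction (-47.5°) to within about a pixel, and the arm is clear. Handing in.

```bash
python3 -c "
from bench import robot
print(robot.job_done())"
```

```text
the job is handed in; nothing more can be done
None
```

I handed the job in at about 21.6 s, with the pin pushed home, the bolt wound to its stop and the lever folded closed; I last checked the pin's seat before folding, and the hand-in returned no verdict.

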